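# Lock the science-kit tub

### The job

Lock the lid of the clear science-kit tub. With your fingertips, push the blue post round until the slot in the yellow disc lines up with the steel bar, then push the bar by its red tab straight through the slot until its nose is fully home against the green stop. Only push: do not lift the bar, leave everything else where it stands, and take your hand away at the end.

Things in the scene. Friction and masses are not known exactly. Their poses are not given: they have to be found in the camera images.
- tub: Clear plastic storage tub with a white lid, 300 x 420 mm (its x, y), 130 mm high; it does not move. Origin: centre of its underside, on the table; z up. The latch lies on the lid along the tub's y axis (x = 0); going +y: channel, disc, keeper hoop, green stop. Only the blue post, the red tab and the glue stick rise more than 25 mm above the lid.
- channel (a point): Middle of the dark steel channel that guides the bar, at lid level, tub y = -54 mm. The channel is 31 mm wide, 185 mm long along tub y, floor 5 mm and wall tops 19 mm above the lid; a cross strap near its +y end (tub y 13 to 35 mm) rises to 25 mm above the lid.
- keeper (a point): Dark steel hoop just beyond the disc, at lid level, tub y = +143 mm: 46 mm wide, 12 mm along y, top 25 mm above the lid, opening 22 mm wide; the bar's nose passes under it.
- axis (a point): The disc's vertical turning axis, at the level of the lid's top face (130 mm above the table), at tub x 0, y +85 mm. Axes as the tub's.
- disc (a joint): Disc angle (rad), positive counter-clockwise from above; 0 = slot in line with the bar. Starts at 0.7 to 1.4, limits +-1.55, no detent at 0; friction of 0.06 N m holds it where left (about 2.5 N on the post turns it). Disc: yellow, 84 mm across, top 20 mm above the lid; straight slot 22 mm wide right across, black floor. The bar's nose centres the slot itself if within some 0.1 rad.
- post (a point): Blue round upright finger post on the disc, 12 mm thick, 27 mm from the disc's axis, its top 58 mm above the lid; this point is on its centre line, 45 mm above the lid (175 mm above the table). With the disc at angle q it stands from the axis at tub (x, y) = (-27 cos q, -27 sin q) mm: at 0 straight towards the tub's -x side.
- bar: Loose steel bar, 16 mm wide, 14 mm high, 180 mm long, rounded nose, about 0.13 kg, lying in the channel with 1.5 mm of play each side. Origin: middle of its underside, 5 mm above the lid; y along it towards the nose, z up. To be slid in the tub's +y direction by 121 to 139 mm; 1 to 2 N moves it when the slot is clear.
- nose (a point): Front end of the bar: the tip of its rounded nose at mid height, 90 mm from the bar's origin along +y. It starts 7 to 25 mm before the disc's rim.
- tab (a point): Middle of the rear (-y) face of the red tab that stands across the bar's tail, 90 mm behind the bar's origin and 41 mm above the lid. The tab is 36 mm wide, 10 mm thick, and its red plate spans 25 to 57 mm above the lid, clear above the channel walls. Push on this face towards the tub's +y.
- stop (a point): Middle of the face (towards tub -y) of the green stop block, at tub y = +157 mm, 72 mm beyond the disc's axis, 12 mm above the lid; block 40 mm wide, 22 mm high. Home: the bar's nose touches it, the tab's rear face then being 180 mm before it.
- jar_cap: White jar cap, 66 mm across, 14 mm high, loose on the lid. Leave it. Origin: centre of its underside.
- stopwatch: Blue round stopwatch, 56 mm across, 17 mm high, loose on the lid. Leave it. Origin: centre of its underside.
- glue_stick: Green and white glue stick, 31 mm thick, 78 mm high, standing loose on a corner of the lid. Leave it. Origin: centre of its underside.
- jar_orange: Glass jar in an orange sleeve, 75 mm across, about 205 mm high with its thermometer card, on the table. Leave it. Origin: centre of its underside.
- jar_black: The same jar in a black sleeve. Leave it.
- jar_olive: The same jar in an olive sleeve. Leave it.
- wood_block: Light wooden block, 45 x 90 x 30 mm, on the table. Leave it. Origin: centre of its underside.
There are look-alikes about, which are no part of the job. Of the things that look like the bar, the smaller one is meant.

How it is judged:
By the outcome, as a careful person would: the job done as asked, in the order asked, and still so for the second after the job is handed in, with the robot touching nothing.
It also fails if it takes over 51 s, if anything falls off the work surface, if the arm or the gripper's body presses on something with over 40 N, if the wrist force passes 120 N, or if a joint passes its speed limit or range.

### The arm

A 6-joint arm with a two-finger parallel gripper is mounted at the origin on the work surface. World frame = base frame: x ahead of the robot, y to its left, z up, the work surface at z = 0. Lengths are in m, angles in degrees, forces in N, time in s.
With the tool pointing down it reaches from about 0.3 to 0.75 m from the base axis. Payload 8.5 kg.
Tool frame: the origin (TCP) lies on the centre line of the jaws, within the pads' length; the fingertips stand 14 mm ahead of it and the grasp point (between the pads) lies 5 mm behind it; z points along the fingers, y is the direction in which the jaws open and shut (so a half turn about z gives the same grasp; the last joint's range is limited). The gripper opens to 85 mm and grips with 20 to 120 N. Pads are 22 mm wide; open, the fingers measure 114 mm over their backs; the gripper's body (76 mm by 85 mm) begins 54 mm behind the grasp point. The pads swing forward as they close: fully open they stand 13 mm farther back than shut.
Start: joints at [-82.179, 21.807, 74.336, -0, 83.858, -12.336], TCP at [0.19, -0.516, 0.245] pointing down, gripper open.
Joint ranges: [-178.18, 178.18], [-50.72, 133.34], [12.68, 142.11], [-81.47, 261.47], [9.98, 163.14], [-165.26, 165.26]. Speed limits (degrees/s): [136.94, 136.94, 180, 180, 180, 180].

### API

Orientations are given as a 3x3 rotation matrix whose columns are the frame's x, y, z axes.
In Python, from rig import env, optics, order, finder gives the robot as it stands.
- The arm moves only by the tool play_rows, never from a script. Its argument "commands" is a list of rows, each an object of numbers: "grip": the closure, from -1 (fully open) to 1 (shut); "x", "y", "z": the shift along the tool's x, y, z in m; "rx", "ry", "rz": the turn, a rotation vector about the tool's x, y, z in rad. A call has 1 to 12 rows; each row shifts and turns the commanded pose from where the row before left it, along the tool's axes as they then stand; what a row does not reach is not made up. A row lasts 1/8 s, in which the tool goes at most 62.5 mm and 10.7 degrees, less where a joint would pass 70% of its speed; a pose out of reach is approached as far as the arm can. A call is refused whole if a number of a shift passes 0.0625 or a number of a turn 0.188, either way. A call with a gripper value outside its range is refused whole. The fingers move at their own pace and stop on an object; "squeeze" is the grip in N (left out, the last holds). Time passes only in rows, so rows that do not move let the fingers close. It gives the time, the measured TCP pose, the force and the opening at its end, in the units of the state.
- env.observe(): the state, without advancing time (a new reading comes with each control period).
- optics.get_image(name): name is "scene" or "top" or "wrist"; returns a dict with "color" (384x512x3 uint8, blue, green, red), "range_z" (384x512 float32, m along the optical axis (not along the pixel's ray), 0 where there is no reading), "fov_y" (degrees; the focal length in pixels is half the picture's height over the tangent of half this angle, whatever the lens; pixels are square), "cx", "cy" (the principal point, pixels), "cam_to_world" (4x4, takes a point from camera to world coordinates). Camera axes: x right, y down, z forward; pixel columns grow to the right and rows downward; lengths in m; the calibration is good to about 2 mm. A picture is of the moment at which its call begins.
- order.close_job(): hands the job in, once; it reports no verdict.
Trained networks look in the newest picture that a camera, given by its name, has taken for a name from the list of things; names that differ only in an ending like _2 or _b are one class to them, and where a whole thing is asked for, a point or a joint stands for the part that bears it (a point fixed in the world has none). Each returns a list of dicts, best first, with "conf" (0 to 1); they miss things now and then, are a little off and sometimes report something else, mostly with a low value. They report only what shows in the picture. A call takes as long as a camera call. They do not tell look-alikes from the thing itself.
- finder.boxes_of(camera, thing): "point" ([x, y, z] in m, in world coordinates, good to about 4 mm: the middle of the surface that is visible of it).
The state is a dict: "time_s": time; "q": joint angles; "qvel": joint speeds; "joint_efforts": joint torques, N m; "position": TCP position; "tool_rot": TCP orientation; "ft_force": force on the tool from outside, world axes, zero at the start; "wrist_torque": the same for the moment, N m; "grip_width": finger opening in m.
Only numpy, scipy, OpenCV 4.12 (cv2) and the standard library are available. Lean on these libraries where they do the work, as an engineer would, in place of code of your own. Each camera call takes 0.05 s, during which the arm holds its last target.

## Working session

There is one attempt and no reset: what is moved stays moved. The work goes in short steps, Python scripts to look and compute and a tool call to move; the robot and the scene stay as the last step left them, time stands still between calls to the robot, and variables do not carry over. Pictures are saved under pics/ and viewed, and the job is handed in when it is done.

Besides the shell and the picture viewer there is one more tool, called after ">>>" as name(argument=value, ...), one argument or row to a line, values as JSON. play_rows: Moves the arm, as the interface text tells. Its arguments: {"type":"object","properties":{"commands":{"type":"array"},"squeeze":{"type":"number"}},"required":["commands"]}

```bash
mkdir -p pics; ls
cat > h.py <<'E'
from rig import env, optics, order, finder
import numpy as np, cv2
def snap(n,f):
    d=optics.get_image(n); cv2.imwrite('pics/'+f,d['color']); np.savez('/tmp/'+n+'.npz',**d); return d
def px2w(d,u,v,z=None):
    f=d['color'].shape[0]/2/np.tan(np.radians(d['fov_y'])/2)
    T=d['cam_to_world']; r=np.array([(u-d['cx'])/f,(v-d['cy'])/f,1])
    if z is None: p=r*d['range_z'][int(v),int(u)]; return T[:3,:3]@p+T[:3,3]
    w=T[:3,:3]@r; return T[:3,3]+w*(z-T[2,3])/w[2]
def w2px(d,p):
    f=d['color'].shape[0]/2/np.tan(np.radians(d['fov_y'])/2)
    T=d['cam_to_world']; c=T[:3,:3].T@(np.array(p)-T[:3,3]); return c[0]/c[2]*f+d['cx'],c[1]/c[2]*f+d['cy']
E
python3 - <<'E'
from h import *
np.set_printoptions(precision=4,suppress=True)
d=snap('top','top0.png'); 
for t in ['tub','disc','post','bar','tab','stop','keeper','axis','channel','nose','glue_stick']:
    try: print(t,[(np.round(x['point'],4),round(x['conf'],2)) for x in finder.boxes_of('top',t)][:4])
    except Exception as e: print(t,e)
d=snap('scene','scene0.png')
for t in ['tub','disc','post','bar','tab','stop']:
    try: print(t,[(np.round(x['point'],4),round(x['conf'],2)) for x in finder.boxes_of('scene',t)][:4])
    except Exception as e: print(t,e)
s=env.observe();print(s)
E
```

```text
pics
tub [(array([ 0.5706, -0.0646,  0.1269]), 0.87)]
disc [(array([0.584 , 0.027 , 0.1501]), 0.82), (array([ 0.3768, -0.4696,  0.0755]), 0.45), (array([ 0.5708, -0.0599,  0.1286]), 0.26)]
post [(array([0.5853, 0.0194, 0.1502]), 0.82), (array([0.4792, 0.0009, 0.146 ]), 0.39)]
bar [(array([0.268 , 0.2186, 0.0165]), 0.97), (array([ 0.5607, -0.15  ,  0.1469]), 0.77)]
tab [(array([ 0.5627, -0.1572,  0.1492]), 0.88), (array([0.2627, 0.219 , 0.02  ]), 0.68)]
stop [(array([ 0.5649, -0.0611,  0.1328]), 0.92), (array([ 0.3777, -0.4692,  0.0727]), 0.65)]
keeper [(array([ 0.5683, -0.0603,  0.1265]), 0.62)]
axis [(array([ 0.5717, -0.0678,  0.1317]), 0.67)]
channel [(array([ 0.5709, -0.0596,  0.1309]), 0.57)]
nose [(array([ 0.5605, -0.1515,  0.1488]), 0.71), (array([0.2652, 0.2145, 0.0135]), 0.65)]
glue_stick []
tub [(array([ 0.6204, -0.058 ,  0.1289]), 0.65)]
disc [(array([0.592 , 0.0194, 0.1495]), 0.82)]
post [(array([0.5852, 0.0185, 0.147 ]), 0.68), (array([ 0.6192, -0.0584,  0.1322]), 0.54)]
bar [(array([0.2914, 0.228 , 0.014 ]), 0.86), (array([ 0.5662, -0.1653,  0.1471]), 0.57), (array([ 0.622, -0.057,  0.131]), 0.23)]
tab [(array([ 0.5637, -0.1627,  0.1488]), 0.62), (array([0.2882, 0.2261, 0.016 ]), 0.61), (array([ 0.6732, -0.1141,  0.1431]), 0.36)]
stop [(array([ 0.6217, -0.054 ,  0.1321]), 0.72)]
{'time_s': 0.95, 'q': array([-82.178 ,  21.8076,  74.3352,   0.0018,  83.8593, -12.3346]), 'qvel': array([ 0.0118, -0.0697, -0.1416,  0.0008,  0.0091, -0.0539]), 'joint_efforts': array([  0.0014, -44.8328, -23.1463,  -0.0002,   0.0005,   0.    ]), 'position': array([ 0.1895, -0.5163,  0.2453]), 'tool_rot': array([[ 0.9388,  0.3446,  0.    ],
       [ 0.3446, -0.9388,  0.    ],
       [ 0.    , -0.    , -1.    ]]), 'ft_force': array([-0.3175, -0.0528, -0.0329]), 'wrist_torque': array([0.0217, 0.0315, 0.0166]), 'grip_width': 0.08538913732546279}
```

View pics/top0.png

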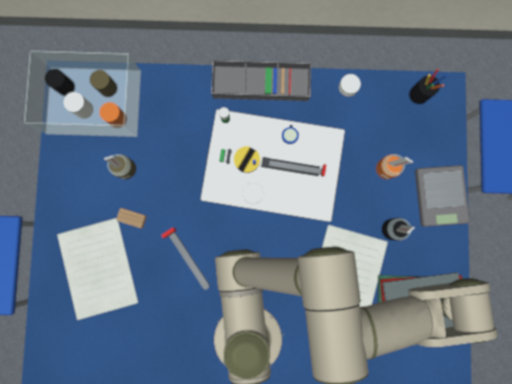

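View pics/scene0.png

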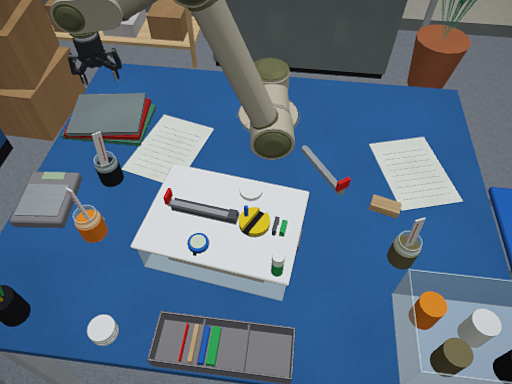

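Two candidates look like the bar. One is the grey rod with a red head on the table, top view (165,232)–(207,288). The other is the short bar with a red tab in the channel on the tub lid, (262,163)–(324,170). The second one is smaller and lies in the channel on the lid, so it fits. I'll confirm that in a crop and measure the frame.

Run:
```python
from h import *
np.set_printoptions(precision=4,suppress=True)
d=dict(np.load('/tmp/top.npz')); c=d['color']
cr=cv2.resize(c[95:230,195:350],None,fx=5,fy=4.4*5/4.4,interpolation=cv2.INTER_CUBIC)
cr=cr[:600]; 
cr=cv2.resize(c[100:220,195:350],(775,600),interpolation=cv2.INTER_CUBIC); cv2.imwrite('pics/topcrop.png',cr)
s=dict(np.load('/tmp/scene.npz'))['color']; cv2.imwrite('pics/scenecrop.png',cv2.resize(s[165:305,130:315],(792,600),interpolation=cv2.INTER_CUBIC))
# all pixels -> world
def cloud(d):
    h,w=d['range_z'].shape; f=h/2/np.tan(np.radians(d['fov_y'])/2)
    u,v=np.meshgrid(np.arange(w),np.arange(h)); z=d['range_z']
    P=np.stack([(u-d['cx'])/f*z,(v-d['cy'])/f*z,z],-1)@d['cam_to_world'][:3,:3].T+d['cam_to_world'][:3,3]; return P
for n in ['top','scene']:
    d=dict(np.load(f'/tmp/{n}.npz')); P=cloud(d); c=d['color']; hsv=cv2.cvtColor(c,cv2.COLOR_BGR2HSV)
    print(n,d['fov_y'],d['cam_to_world'][:3,3])
    reg=(P[...,0]>.38)&(P[...,0]<.78)&(P[...,1]>-.33)&(P[...,1]<.2)
    lid=reg&(P[...,2]>.12)&(P[...,2]<.138)
    q=P[lid]; print('lid z',np.median(q[:,2]))
    m=(reg&(P[...,2]>.115)&(P[...,2]<.22)).astype(np.uint8)
    r=cv2.minAreaRect(P[m>0][:,:2].astype(np.float32)); print(r, cv2.boxPoints(r))
    r=cv2.minAreaRect(q[:,:2].astype(np.float32)); print(r)
    H,S,V=hsv[...,0],hsv[...,1],hsv[...,2]
    for nm,mm in [('red',((H<8)|(H>172))&(S>130)),('yel',(H>20)&(H<35)&(S>130)),('blu',(H>100)&(H<130)&(S>130)),('grn',(H>45)&(H<90)&(S>90))]:
        mm=mm&reg&(P[...,2]>.12)
        nn,l,st,ce=cv2.connectedComponentsWithStats(mm.astype(np.uint8))
        for i in range(1,nn):
            if st[i,4]>3: pp=P[l==i]; print(nm,st[i,4],ce[i],pp.mean(0),'zmax',pp[:,2].max())
```

```text
top 46.94071635669317 [ 0.3417 -0.018   1.5265]
lid z 0.13001706928184875
((0.5718507170677185, -0.06538519263267517), (0.4242631196975708, 0.3002864420413971), 82.27393341064453) [[ 0.3946 -0.2554]
 [ 0.6921 -0.2958]
 [ 0.7491  0.1246]
 [ 0.4516  0.165 ]]
((0.5716769695281982, -0.06666573882102966), (0.4216785430908203, 0.3002864420413971), 82.27393341064453)
red 21 [323.1429 170.0952] [ 0.5491 -0.22    0.1869] zmax 0.192525465538818
yel 166 [240.8072 155.6325] [0.5938 0.0348 0.1479] zmax 0.15937607564107892
yel 144 [251.6944 162.5556] [ 0.5726 -0.0002  0.1487] zmax 0.15889543244425375
blu 10 [287.6 141.2] [ 0.645  -0.1121  0.1455] zmax 0.14897222006839916
grn 7 [225.2857 120.4286] [0.7009 0.0864 0.1668] zmax 0.1751423543049233
grn 28 [221.75   155.2143] [0.5926 0.0947 0.152 ] zmax 0.15863389987197918
scene 50.780755108196786 [1.1814 0.0881 1.0451]
lid z 0.12927437190306057
((0.5760725736618042, -0.06325136125087738), (0.42268356680870056, 0.30281320214271545), 82.36432647705078) [[ 0.3979 -0.2526]
 [ 0.6981 -0.2928]
 [ 0.7542  0.1261]
 [ 0.4541  0.1663]]
((0.5761150121688843, -0.06500239670276642), (0.41918644309043884, 0.30281564593315125), 82.25199127197266)
red 84 [167.6071 195.9048] [ 0.5598 -0.2187  0.1781] zmax 0.18888559855700282
yel 237 [247.4768 217.2911] [0.5805 0.0001 0.1474] zmax 0.1794716592668395
yel 289 [260.1384 225.7232] [0.6026 0.0367 0.147 ] zmax 0.1537560302704225
blu 34 [245.6765 210.    ] [ 0.5778 -0.0049  0.1762] zmax 0.1893376579037659
blu 140 [198.1429 244.8143] [ 0.6782 -0.114   0.1442] zmax 0.1486820847156486
grn 75 [282.76 227.48] [0.6025 0.0962 0.1498] zmax 0.15539069646037773
grn 95 [276.4842 270.2   ] [0.7317 0.0908 0.1585] zmax 0.18263175379826269
```

View pics/topcrop.png

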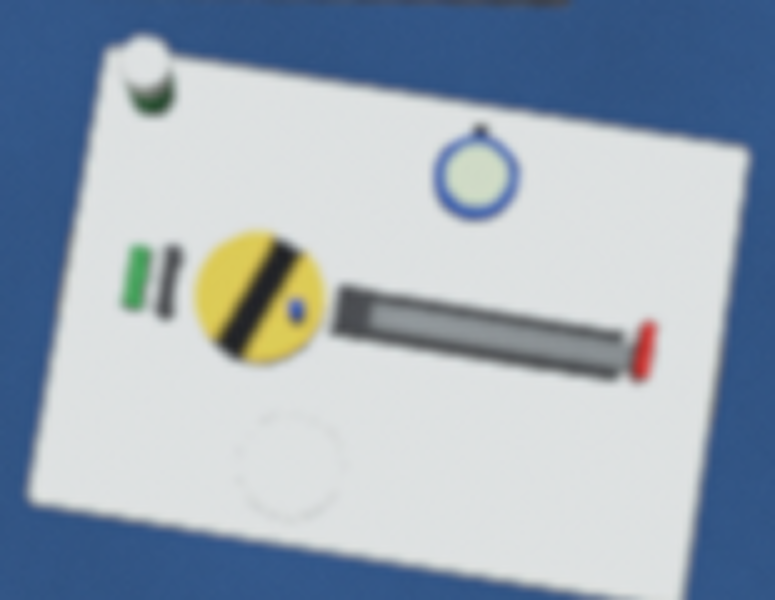

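View pics/scenecrop.png

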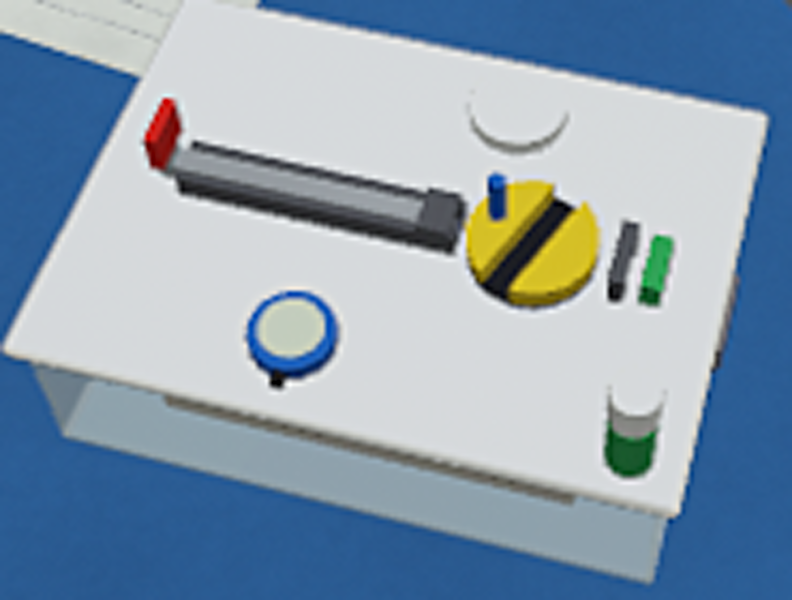

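The crops confirm it: the bar to use is in the channel on the lid, with its red tab at the right end and its nose pointing left at the disc. The blue post sits on the channel side of the disc. The slot is about 70° counter-clockwise from the bar, so q ≈ 1.2 and I turn the post clockwise. First I'll move above the lid.

>>> play_rows(
  commands=[
    {"z": -0.055,"grip": 1},
    {"x": 0.05,"y": -0.03,"grip": 1},
    {"x": 0.05,"y": -0.03,"grip": 1},
    {"x": 0.05,"y": -0.03,"grip": 1},
    {"x": 0.05,"y": -0.03,"grip": 1},
    {"x": 0.05,"y": -0.03,"grip": 1},
    {"x": 0.05,"y": -0.03,"grip": 1},
    {"x": 0.05,"y": -0.03,"grip": 1},
    {"x": 0.05,"y": -0.03,"grip": 1},
    {"x": 0.05,"y": -0.03,"grip": 1},
    {"x": 0.05,"y": -0.03,"grip": 1},
    {"x": 0.05,"y": -0.03,"grip": 1},
  ],
  squeeze=30,
)

```text
invalid input at $.commands[0]: expected keys grip, x, y, z, rx, ry, rz
```

>>> play_rows(
  commands=[
    {"rz": -0.18,"grip": 1},
    {"rz": -0.18,"grip": 1},
    {"rz": -0.18,"grip": 1},
    {"rz": -0.18,"grip": 1},
    {"rz": -0.18,"grip": 1},
    {"rz": -0.18,"grip": 1},
    {"rz": -0.18,"grip": 1},
    {"rz": -0.18,"grip": 1},
    {"rz": -0.18,"grip": 1},
    {"rz": -0.18,"grip": 1},
    {"rz": -0.18,"grip": 1},
    {"grip": 1},
  ],
)

```text
invalid input at $.commands[0]: expected keys grip, x, y, z, rx, ry, rz
```

```bash
cat >> h.py <<'E'
def st():
    s=env.observe(); R=s['tool_rot']; print('t',s['time_s'],'p',np.round(s['position'],4),'yaw',round(float(np.degrees(np.arctan2(R[1,0],R[0,0]))),2),'zax',np.round(R[:,2],3),'F',np.round(s['ft_force'],2),'w',round(s['grip_width'],4),'q',np.round(s['q'],1)); return s
YAW=np.radians(-7.7); C=np.array([.574,-.0648])
TX=np.array([np.cos(YAW),np.sin(YAW)]); TY=np.array([-np.sin(YAW),np.cos(YAW)])
def t2w(x,y): return C+x*TX+y*TY
def w2t(p): p=np.asarray(p)[:2]-C; return np.array([p@TX,p@TY])
E
python3 - <<'E'
from h import *
s=st(); d=snap('wrist','w1.png'); snap('top','t1.png')
print(d['cam_to_world'],d['fov_y'])
for t in ['disc','post','tab','nose','stop']: print(t,[(np.round(x['point'],4),np.round(w2t(x['point']),4),round(x['conf'],2)) for x in finder.boxes_of('wrist',t)][:3])
E
```

```text
t 0.95 p [ 0.1895 -0.5163  0.2453] yaw 20.16 zax [ 0.  0. -1.] F [-0.32 -0.05 -0.03] w 0.0854 q [-82.2  21.8  74.3   0.   83.9 -12.3]
[[ 3.44725781e-01 -8.92345033e-01 -2.91349410e-01  2.63919261e-01]
 [-9.38703066e-01 -3.27975625e-01 -1.06153392e-01 -4.88005982e-01]
 [-8.30052411e-04  3.10084395e-01 -9.50708672e-01  3.74922431e-01]
 [ 0.00000000e+00  0.00000000e+00  0.00000000e+00  1.00000000e+00]] 71.92949816218663
disc []
post []
tab []
nose []
stop [(array([ 0.354 , -0.492 ,  0.0672]), array([-0.1608, -0.4528]), 0.37)]
```

View pics/w1.png

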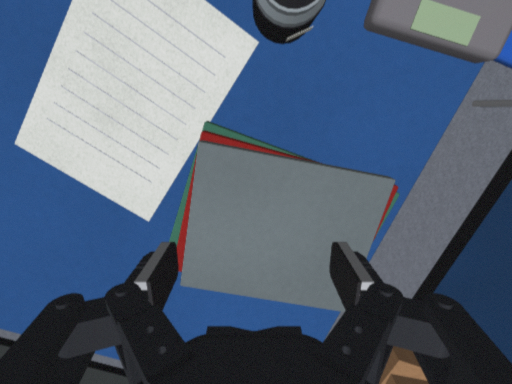

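Both calls were refused because every row needs all its keys, so the arm hasn't moved. The wrist picture shows only the papers under the gripper. Resending with full rows.

>>> play_rows(
  commands=[
    {"x": 0,"y": 0,"z": -0.055,"rx": 0,"ry": 0,"rz": 0,"grip": 1},
    {"x": 0.05,"y": -0.03,"z": 0,"rx": 0,"ry": 0,"rz": 0,"grip": 1},
    {"x": 0.05,"y": -0.03,"z": 0,"rx": 0,"ry": 0,"rz": 0,"grip": 1},
    {"x": 0.05,"y": -0.03,"z": 0,"rx": 0,"ry": 0,"rz": 0,"grip": 1},
    {"x": 0.05,"y": -0.03,"z": 0,"rx": 0,"ry": 0,"rz": 0,"grip": 1},
    {"x": 0.05,"y": -0.03,"z": 0,"rx": 0,"ry": 0,"rz": 0,"grip": 1},
    {"x": 0.05,"y": -0.03,"z": 0,"rx": 0,"ry": 0,"rz": 0,"grip": 1},
    {"x": 0.05,"y": -0.03,"z": 0,"rx": 0,"ry": 0,"rz": 0,"grip": 1},
    {"x": 0.05,"y": -0.03,"z": 0,"rx": 0,"ry": 0,"rz": 0,"grip": 1},
    {"x": 0.05,"y": -0.03,"z": 0,"rx": 0,"ry": 0,"rz": 0,"grip": 1},
    {"x": 0.05,"y": -0.03,"z": 0,"rx": 0,"ry": 0,"rz": 0,"grip": 1},
    {"x": 0.05,"y": -0.03,"z": 0,"rx": 0,"ry": 0,"rz": 0,"grip": 1},
  ],
  squeeze=30,
)

```text
time_s: 2.8
position: [0.5931, -0.0153, 0.3004]
tool_rot: [[0.939, 0.345, 0.0], [0.345, -0.939, -0.0], [0.0, 0.0, -1.0]]
ft_force: [1.4, -1.4, 0.7]
grip_width: -0.0002
```

>>> play_rows(
  commands=[
    {"x": 0,"y": 0,"z": 0,"rx": 0,"ry": 0,"rz": -0.18,"grip": 1},
    {"x": 0,"y": 0,"z": 0,"rx": 0,"ry": 0,"rz": -0.18,"grip": 1},
    {"x": 0,"y": 0,"z": 0,"rx": 0,"ry": 0,"rz": -0.18,"grip": 1},
    {"x": 0,"y": 0,"z": 0,"rx": 0,"ry": 0,"rz": -0.18,"grip": 1},
    {"x": 0,"y": 0,"z": 0,"rx": 0,"ry": 0,"rz": -0.18,"grip": 1},
    {"x": 0,"y": 0,"z": 0,"rx": 0,"ry": 0,"rz": -0.18,"grip": 1},
    {"x": 0,"y": 0,"z": 0,"rx": 0,"ry": 0,"rz": -0.18,"grip": 1},
    {"x": 0,"y": 0,"z": 0,"rx": 0,"ry": 0,"rz": -0.18,"grip": 1},
    {"x": 0,"y": 0,"z": 0,"rx": 0,"ry": 0,"rz": -0.18,"grip": 1},
    {"x": 0,"y": 0,"z": 0,"rx": 0,"ry": 0,"rz": -0.18,"grip": 1},
    {"x": 0,"y": 0,"z": 0,"rx": 0,"ry": 0,"rz": -0.18,"grip": 1},
    {"x": 0,"y": 0,"z": 0,"rx": 0,"ry": 0,"rz": 0,"grip": 1},
  ],
)

```text
time_s: 4.3
position: [0.5921, -0.017, 0.3003]
tool_rot: [[-0.688, 0.725, -0.0], [0.725, 0.688, 0.0], [0.0, -0.0, -1.0]]
ft_force: [0.1, -0.4, -0.1]
grip_width: -0.0
```

Run:
```python
from h import *
s=st(); d=snap('wrist','w2.png')
print(d['cam_to_world'])
for t in ['disc','post','tab','nose','stop']: print(t,[(np.round(x['point'],4),np.round(w2t(x['point']),4),round(x['conf'],2)) for x in finder.boxes_of('wrist',t)][:3])
```

```text
t 4.3 p [ 0.5921 -0.017   0.3003] yaw 133.51 zax [-0.  0. -1.] F [ 0.15 -0.37 -0.06] w -0.0 q [-13.1  24.5  61.    0.   94.5 -56.6]
[[ 7.25156066e-01  6.54568767e-01  2.13748471e-01  5.36914695e-01]
 [ 6.88584259e-01 -6.89617915e-01 -2.24229458e-01  4.16233847e-02]
 [ 6.31175063e-04  3.09785184e-01 -9.50806364e-01  4.29887122e-01]
 [ 0.00000000e+00  0.00000000e+00  0.00000000e+00  1.00000000e+00]]
disc [(array([0.5855, 0.0176, 0.1496]), array([0.0004, 0.0832]), 0.75)]
post [(array([0.5822, 0.0227, 0.1495]), array([-0.0036,  0.0878]), 0.71)]
tab [(array([ 0.558 , -0.1752,  0.1487]), array([-0.0011, -0.1115]), 0.57), (array([ 0.5405, -0.0062,  0.1286]), array([-0.041 ,  0.0536]), 0.21)]
nose [(array([ 0.5629, -0.1738,  0.145 ]), array([ 0.0036, -0.1095]), 0.87)]
stop [(array([ 0.5383, -0.0051,  0.13  ]), array([-0.0434,  0.0544]), 0.89)]
```

View pics/w2.png

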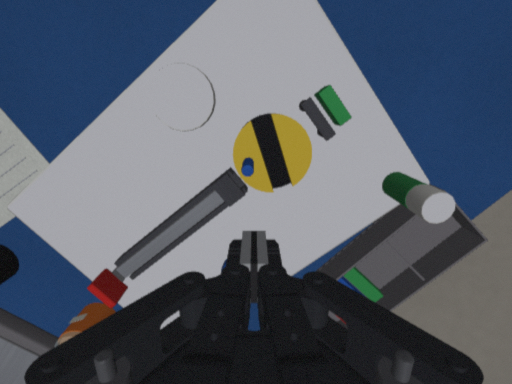

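The wrist view is clear: disc at about (272,152), post top near (247,163), tab (107,287), stop (333,105). I'll measure the axis, slot angle and post from it.

```bash
cat >> h.py <<'E'
def disc_meas(d,save=None):
    c=d['color']; hsv=cv2.cvtColor(c,cv2.COLOR_BGR2HSV)
    y=cv2.inRange(hsv,(20,120,90),(35,255,255)); n,l,stt,ce=cv2.connectedComponentsWithStats(y)
    ii=[i for i in range(1,n) if stt[i,4]>150]
    pts=np.argwhere(np.isin(l,ii))[:,::-1]
    W=np.array([px2w(d,u,v,.150)[:2] for u,v in pts]); 
    W=W[np.linalg.norm(W-t2w(0,.085),axis=1)<.052]
    (cx,cy),r=cv2.minEnclosingCircle(W.astype(np.float32)*1000)
    A=np.array([cx,cy])/1000
    # slot angle: dark pixels within r 38mm projected on z .150
    g=[]
    for v in range(384):
        for u in range(512):
            p=px2w(d,u,v,.150)[:2]-A
            if np.hypot(*p)<.036 and hsv[v,u,2]<70: g.append(p)
    g=np.array(g)
    vx,vy=cv2.fitLine(g.astype(np.float32),cv2.DIST_HUBER,0,.01,.01)[:2,0]
    a=np.degrees(np.arctan2(vy,vx))-(90+np.degrees(YAW)); a=(a+90)%180-90
    b=cv2.inRange(hsv,(105,140,60),(130,255,255)); bw=[]
    for v,u in np.argwhere(b>0):
        p=px2w(d,u,v,.188)[:2]
        if np.hypot(*(p-A))<.06: bw.append((u,v))
    bw=np.array(bw)
    print('axis',A,'tub',w2t(A),'r',r,'slot deg',a,'rad',np.radians(a),'blue n',len(bw))
    if len(bw): print('blue px',bw.mean(0),bw.min(0),bw.max(0))
    return A,a
E
python3 - <<'E'
from h import *
d=dict(np.load('/tmp/wrist.npz')); A,a=disc_meas(d)
c=d['color']; cv2.imwrite('pics/w2c.png',cv2.resize(c[90:220,190:360],(784,600),interpolation=cv2.INTER_CUBIC))
for q in [1.0,1.1,1.2,1.3]: 
    p=A+(-.027*np.cos(q))*TX-.027*np.sin(q)*TY
    print(q,[np.round(w2px(d,[*p,z]),1) for z in (.15,.188)])
hsv=cv2.cvtColor(c,cv2.COLOR_BGR2HSV)
for nm,lo,hi,z in [('red',(0,130,60),(8,255,255),.187),('grn',(50,100,60),(80,255,255),.152)]:
    m=cv2.inRange(hsv,lo,hi); n,l,s,ce=cv2.connectedComponentsWithStats(m)
    for i in range(1,n):
        if s[i,4]>100:
            pp=[px2w(d,u,v) for v,u in np.argwhere(l==i)]; 
            t=np.array([[*w2t(p),p[2]] for p in pp]); print(nm,s[i,4],ce[i],t.min(0),t.max(0),np.median(t,0))
P=np.array([px2w(d,u,v) for v in range(0,384,2) for u in range(0,512,2) if d['range_z'][v,u]>0])
E
```

```text
axis [0.58491132 0.01991656] tub [-0.00053792  0.08541466] r 41.729454040527344 slot deg 69.50162811279296 rad 1.21303224606489 blue n 151
blue px [247.42384106 167.15231788] [242 159] [252 175]
1.0 [array([246.8, 156.9]), array([245.9, 164.3])]
1.1 [array([247.2, 159.3]), array([246.3, 167.2])]
1.2 [array([247.9, 161.7]), array([247.1, 169.9])]
1.3 [array([248.8, 164.1]), array([248.1, 172.5])]
red 689 [107.22496372 288.56458636] [-0.05101018 -0.36284947  0.00069029] [0.07024594 0.10049487 0.42988712] [-0.00163503 -0.15214242  0.17900118]
grn 578 [333.96712803 104.61937716] [-0.05101018  0.10049487  0.14170008] [0.01838668 0.17060642 0.42988712] [-0.00196952  0.16365741  0.15315276]
grn 252 [404.19047619 180.13888889] [-0.05101018  0.10049487  0.13385891] [0.11068319 0.18573099 0.42988712] [0.10644798 0.17791465 0.16148318]
grn 565 [363.46371681 284.8       ] [-0.05101018  0.04671999  0.00662384] [0.36085898 0.10049487 0.42988712] [0.30668587 0.06388536 0.03503502]
```

View pics/w2c.png

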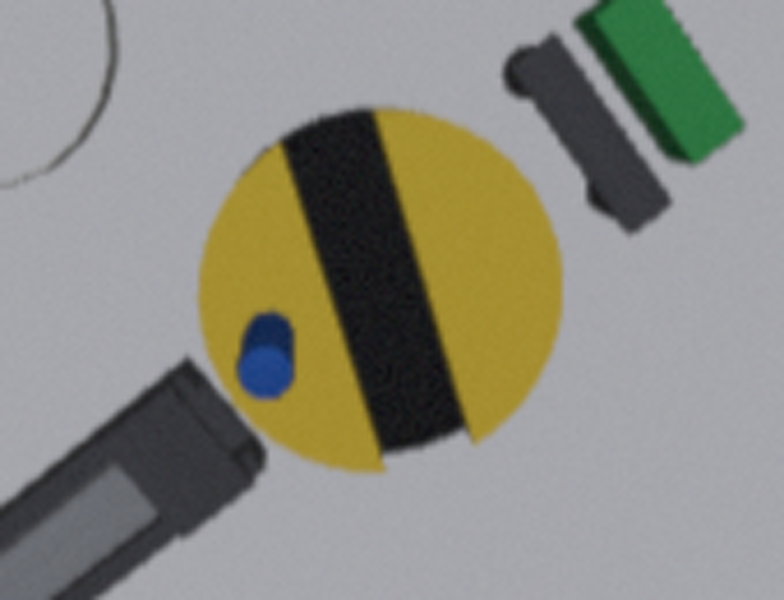

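q ≈ 1.21, and the axis is within 1 mm of where the tub fit puts it. Next I turn the tool to the post's tangent and lower the shut fingertips on the post's +x side, about 34 mm above the lid.

>>> play_rows(
  commands=[
    {"x": 0,"y": 0,"z": 0,"rx": 0,"ry": 0,"rz": -0.16,"grip": 1},
    {"x": 0,"y": 0,"z": 0,"rx": 0,"ry": 0,"rz": -0.16,"grip": 1},
    {"x": -0.001,"y": 0.002,"z": 0.03,"rx": 0,"ry": 0,"rz": 0,"grip": 1},
    {"x": 0,"y": 0,"z": 0.03,"rx": 0,"ry": 0,"rz": 0,"grip": 1},
    {"x": 0,"y": 0,"z": 0.03,"rx": 0,"ry": 0,"rz": 0,"grip": 1},
    {"x": 0,"y": 0,"z": 0.02,"rx": 0,"ry": 0,"rz": 0,"grip": 1},
    {"x": 0,"y": 0,"z": 0.012,"rx": 0,"ry": 0,"rz": 0,"grip": 1},
    {"x": 0,"y": 0,"z": 0,"rx": 0,"ry": 0,"rz": 0,"grip": 1},
    {"x": 0,"y": 0,"z": 0,"rx": 0,"ry": 0,"rz": 0,"grip": 1},
  ],
)

```text
time_s: 5.72
position: [0.5943, -0.0158, 0.1792]
tool_rot: [[-0.882, 0.471, 0.002], [0.471, 0.882, -0.0], [-0.002, 0.0, -1.0]]
ft_force: [-0.4, 0.4, 0.2]
grip_width: 0.0004
```

```bash
cat >> h.py <<'E'
AX=np.array([.5849,.0199])
def rel(s):
    R=s['tool_rot'][:2,:2]; print('axis in tool frame mm',np.round(1000*R.T@(AX-s['position'][:2]),1))
E
python3 - <<'E'
from h import *
s=st(); rel(s); d=snap('scene','s3.png'); c=d['color']; cv2.imwrite('pics/s3c.png',cv2.resize(c[150:260,180:320],(764,600),interpolation=cv2.INTER_CUBIC))
E
```

```text
t 5.725 p [ 0.5943 -0.0158  0.1792] yaw 151.93 zax [ 0.002 -0.    -1.   ] F [-0.42  0.39  0.21] w 0.0004 q [-12.9  29.2  73.2   0.   77.5 -74.8]
axis in tool frame mm [25.1 27. ]
```

View pics/s3c.png

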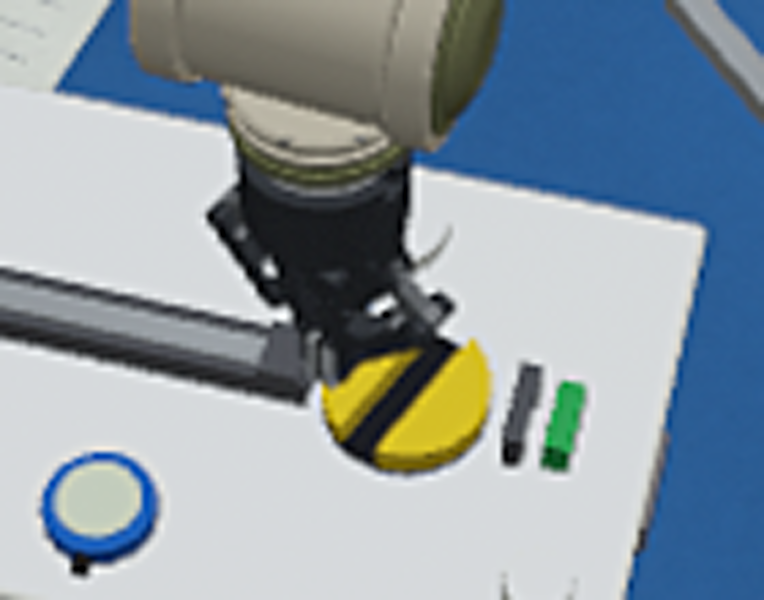

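The fingertips are in place behind the post and the disc hasn't moved. I'll close the gap, then sweep round the axis.

>>> play_rows(
  commands=[
    {"x": 0.004,"y": 0,"z": 0,"rx": 0,"ry": 0,"rz": 0,"grip": 1},
    {"x": 0.004,"y": 0,"z": 0,"rx": 0,"ry": 0,"rz": 0,"grip": 1},
    {"x": 0.0028,"y": -0.0016,"z": 0,"rx": 0,"ry": 0,"rz": 0.1,"grip": 1},
    {"x": 0.0028,"y": -0.0016,"z": 0,"rx": 0,"ry": 0,"rz": 0.1,"grip": 1},
    {"x": 0.0028,"y": -0.0016,"z": 0,"rx": 0,"ry": 0,"rz": 0.1,"grip": 1},
    {"x": 0.0028,"y": -0.0016,"z": 0,"rx": 0,"ry": 0,"rz": 0.1,"grip": 1},
    {"x": 0.0028,"y": -0.0016,"z": 0,"rx": 0,"ry": 0,"rz": 0.1,"grip": 1},
    {"x": 0.0028,"y": -0.0016,"z": 0,"rx": 0,"ry": 0,"rz": 0.1,"grip": 1},
    {"x": 0,"y": 0,"z": 0,"rx": 0,"ry": 0,"rz": 0,"grip": 1},
  ],
)

```text
time_s: 6.9
position: [0.5683, -0.0077, 0.1787]
tool_rot: [[-0.464, 0.886, 0.001], [0.886, 0.464, -0.0], [-0.001, 0.001, -1.0]]
ft_force: [1.1, -0.7, 0.4]
grip_width: 0.0001
```

Run:
```python
from h import *
s=st(); rel(s); d=snap('wrist','w4.png');disc_meas(d)
d=snap('scene','s4.png'); c=d['color']; cv2.imwrite('pics/s4c.png',cv2.resize(c[150:260,180:320],(764,600),interpolation=cv2.INTER_CUBIC))
```

```text
t 6.9 p [ 0.5683 -0.0077  0.1787] yaw 117.61 zax [ 0.001 -0.    -1.   ] F [ 1.14 -0.73  0.4 ] w 0.0001 q [-12.7  26.8  77.7  -0.   75.5 -40.3]
axis in tool frame mm [16.8 27.5]
axis [0.58482886 0.01967176] tub [-0.00058683  0.08516101] r 42.34168243408203 slot deg 27.59947509765624 rad 0.4817017122762849 blue n 764
blue px [253.94109948 224.98036649] [244 202] [264 246]
```

View pics/w4.png

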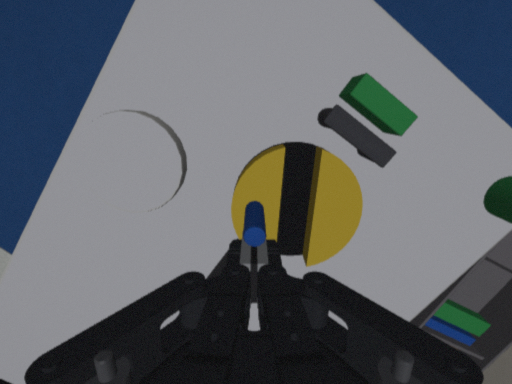

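View pics/s4c.png

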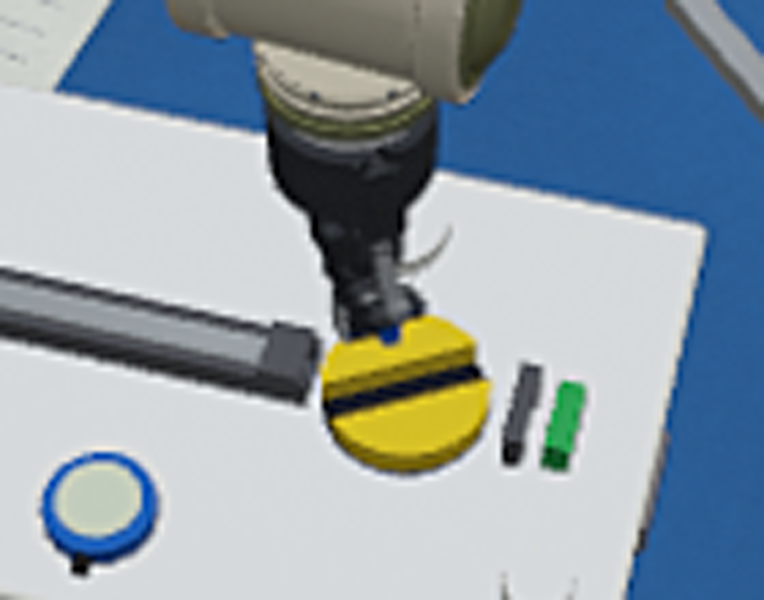

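The post turns with the fingertips: the disc is now around q ≈ 0.5 and the post is at (254,237) in the wrist view. The slot fit and the tool angle differ a little, so I'll cross-check with the post top.

```bash
cat >> h.py <<'E'
def post_q(d,u,v,A=AX):
    p=px2w(d,u,v,.188)[:2]-A; x,y=p@TX,p@TY; print('post tub rel mm',round(x*1e3,1),round(y*1e3,1),'q',round(float(np.arctan2(-y,-x)),3))
def edges(d,A=AX):
    # angle of slot edges via yellow/black boundary at z .150: per-side inner boundary
    hsv=cv2.cvtColor(d['color'],cv2.COLOR_BGR2HSV); best=None
    u,v=np.meshgrid(np.arange(512),np.arange(384)); P=np.array([[px2w(d,a,b,.150)[:2] for a in range(512)] for b in range(384)])-A
    X,Y=P@TX,P@TY; r=np.hypot(X,Y); ye=(hsv[...,0]>18)&(hsv[...,0]<36)&(hsv[...,1]>110)
    blk=(hsv[...,2]<60)
    for q in np.arange(-.6,1.6,.01):
        off=X*np.cos(q)+Y*np.sin(q)   # distance across slot
        m=(r<.039)&(np.abs(off)<.022)&~((off<-.012)&(r<.04)&(off<0))
        sl=np.abs(off)<.011
        sc=(ye&m&~sl).sum()-(ye&m&sl).sum()
        if best is None or sc>best[0]: best=(sc,q)
    print('edge-fit q',round(best[1],3))
E
python3 - <<'E'
from h import *
d=dict(np.load('/tmp/wrist.npz')); post_q(d,254,237); edges(d); edges(dict(np.load('/tmp/scene.npz')))
c=d['color']; cv2.imwrite('pics/w4c.png',cv2.resize(c[130:275,200:390],(786,600),interpolation=cv2.INTER_CUBIC))
E
```

```text
post tub rel mm -22.6 -15.1 q 0.588
edge-fit q 0.54
edge-fit q 0.5
```

View pics/w4c.png

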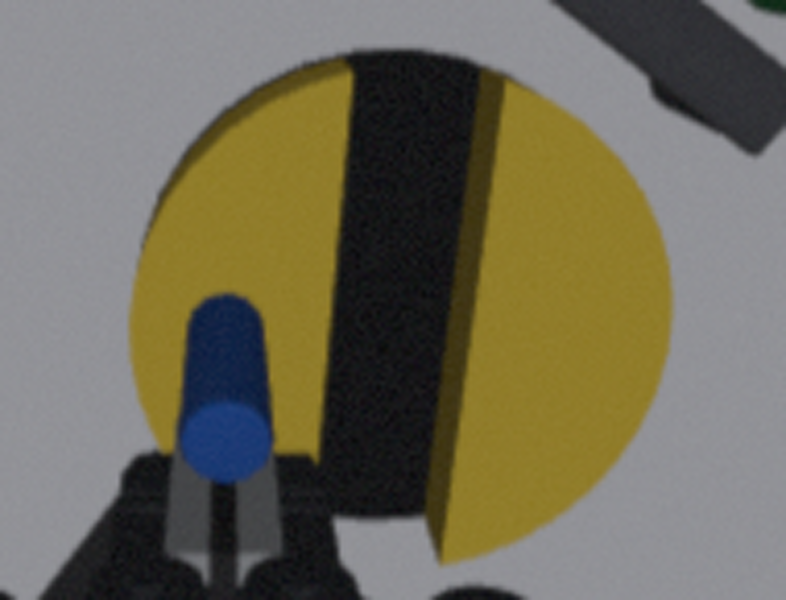

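Run:
```python
from h import *
d=dict(np.load('/tmp/wrist.npz')); k=786/190
for a,b in [((505,85),(443,560)),((352,70),(321,455))]:
    p=[px2w(d,200+x/k,130+y/k,.150)[:2] for x,y in (a,b)]
    v=p[0]-p[1]; x,y=v@TX,v@TY; m=(p[0]+p[1])/2-AX; q=np.arctan2(-x,y); print('q',q,'offset from axis mm',1e3*((m@TX)*np.cos(q)+(m@TY)*np.sin(q)))
```

```text
q 0.5664047097315061 offset from axis mm 11.684838762629093
q 0.5726687599280827 offset from axis mm -10.362574124594914
```

The slot's top edges give q ≈ 0.57, centred on the axis to within 1 mm, and the post top gives 0.59. I'll sweep the remaining ~0.55 rad.

>>> play_rows(
  commands=[
    {"x": 0.0028,"y": -0.0016,"z": 0,"rx": 0,"ry": 0,"rz": 0.1,"grip": 1},
    {"x": 0.0028,"y": -0.0016,"z": 0,"rx": 0,"ry": 0,"rz": 0.1,"grip": 1},
    {"x": 0.0028,"y": -0.0016,"z": 0,"rx": 0,"ry": 0,"rz": 0.1,"grip": 1},
    {"x": 0.0028,"y": -0.0016,"z": 0,"rx": 0,"ry": 0,"rz": 0.1,"grip": 1},
    {"x": 0.0028,"y": -0.0016,"z": 0,"rx": 0,"ry": 0,"rz": 0.1,"grip": 1},
    {"x": 0.0014,"y": -0.0008,"z": 0,"rx": 0,"ry": 0,"rz": 0.05,"grip": 1},
    {"x": 0,"y": 0,"z": 0,"rx": 0,"ry": 0,"rz": 0,"grip": 1},
    {"x": 0,"y": 0,"z": 0,"rx": 0,"ry": 0,"rz": 0,"grip": 1},
  ],
)

```text
time_s: 8.0
position: [0.556, 0.0047, 0.1784]
tool_rot: [[0.067, 0.998, -0.0], [0.998, -0.067, -0.0], [-0.0, -0.0, -1.0]]
ft_force: [-0.7, -1.5, 0.6]
grip_width: -0.0
```

Run:
```python
from h import *
s=st(); rel(s); d=snap('wrist','w5.png')
c=d['color']; cv2.imwrite('pics/w5c.png',cv2.resize(c[130:275,200:390],(786,600),interpolation=cv2.INTER_CUBIC))
```

```text
t 8.0 p [0.556  0.0047 0.1784] yaw 86.14 zax [-0. -0. -1.] F [-0.67 -1.54  0.58] w -0.0 q [-11.7  25.7  79.7  -0.   74.6  -7.9]
axis in tool frame mm [17.1 27.8]
```

View pics/w5c.png

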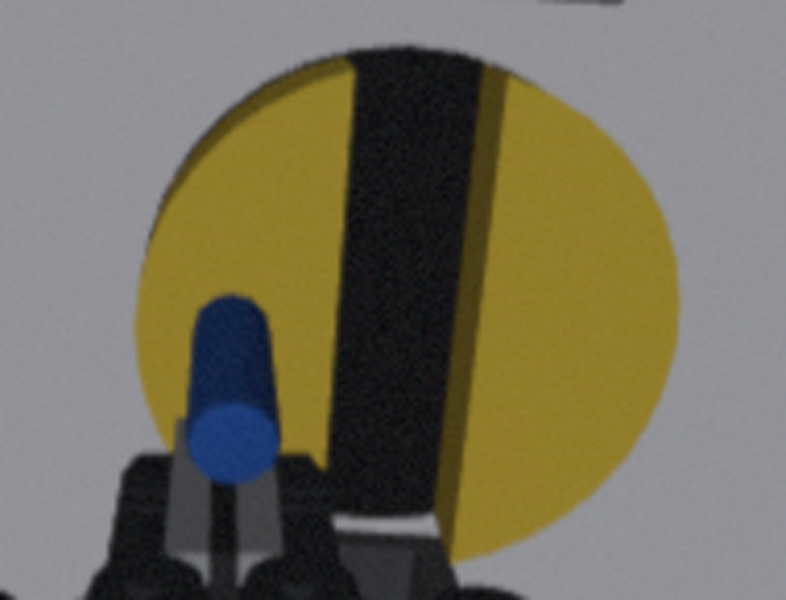

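Run:
```python
from h import *
d=dict(np.load('/tmp/wrist.npz')); k=786/190
for a,b in [((509,78),(453,560)),((355,70),(329,465))]:
    p=[px2w(d,200+x/k,130+y/k,.150)[:2] for x,y in (a,b)]
    v=p[0]-p[1]; x,y=v@TX,v@TY; m=(p[0]+p[1])/2-AX; q=np.arctan2(-x,y); print('q',q,'offset mm',1e3*((m@TX)*np.cos(q)+(m@TY)*np.sin(q)))
post_q(d,200+233/k,130+437/k)
```

```text
q 0.032109102874753034 offset mm 11.879876005014095
q 0.0388204488971138 offset mm -10.112320821255336
post tub rel mm -26.8 -0.6 q 0.021
```

q is about 0.03, well within the 0.1 rad the nose centres by itself. I'll make one last nudge of under 1 mm, back off, lift, and go behind the red tab.

>>> play_rows(
  commands=[
    {"x": 0.0007,"y": 0,"z": 0,"rx": 0,"ry": 0,"rz": 0,"grip": 1},
    {"x": 0,"y": 0,"z": 0,"rx": 0,"ry": 0,"rz": 0,"grip": 1},
    {"x": -0.012,"y": 0,"z": 0,"rx": 0,"ry": 0,"rz": 0,"grip": 1},
    {"x": 0,"y": 0,"z": -0.04,"rx": 0,"ry": 0,"rz": 0,"grip": 1},
    {"x": 0,"y": 0,"z": -0.05,"rx": 0,"ry": 0,"rz": 0,"grip": 1},
    {"x": 0,"y": 0,"z": -0.01,"rx": 0,"ry": 0,"rz": 0.066,"grip": 1},
    {"x": -0.048,"y": 0.005,"z": 0,"rx": 0,"ry": 0,"rz": 0,"grip": 1},
    {"x": -0.048,"y": 0.005,"z": 0,"rx": 0,"ry": 0,"rz": 0,"grip": 1},
    {"x": -0.048,"y": 0.005,"z": 0,"rx": 0,"ry": 0,"rz": 0,"grip": 1},
    {"x": -0.048,"y": 0.005,"z": 0,"rx": 0,"ry": 0,"rz": 0,"grip": 1},
    {"x": -0.046,"y": 0.006,"z": 0,"rx": 0,"ry": 0,"rz": 0,"grip": 1},
    {"x": 0,"y": 0,"z": 0,"rx": 0,"ry": 0,"rz": 0,"grip": 1},
  ],
)

```text
time_s: 9.55
position: [0.5483, -0.2491, 0.2773]
tool_rot: [[0.138, 0.99, -0.001], [0.99, -0.138, 0.001], [0.001, -0.001, -1.0]]
ft_force: [0.0, 0.5, 0.1]
grip_width: 0.0002
```

Run:
```python
from h import *
s=st(); d=snap('wrist','w6.png'); print(w2t(s['position']))
for t in ['tab','jar_orange']: print(t,[(np.round(x['point'],4),np.round(w2t(x['point']),4),round(x['conf'],2)) for x in finder.boxes_of('wrist',t)][:3])
hsv=cv2.cvtColor(d['color'],cv2.COLOR_BGR2HSV)
m=((hsv[...,0]<8)|(hsv[...,0]>174))&(hsv[...,1]>130)
n,l,ss,ce=cv2.connectedComponentsWithStats(m.astype(np.uint8))
for i in range(1,n):
    if ss[i,4]>80:
        t=[]
        for v,u in np.argwhere(l==i):
            p=px2w(d,u,v); t.append([*w2t(p),p[2]])
        t=np.array(t); print(ss[i,4],ce[i],np.round(np.percentile(t,[3,50,97],axis=0),4))
        top=t[t[:,2]>.184]; 
        if len(top): print('top',np.round(np.percentile(top,[5,95],axis=0),4))
```

```text
t 9.55 p [ 0.5483 -0.2491  0.2773] yaw 82.04 zax [-0.001  0.001 -1.   ] F [0.04 0.49 0.07] w 0.0002 q [-35.7  26.2  61.9  -0.   92.  -27.7]
[-0.00081484 -0.18604548]
tab [(array([ 0.5596, -0.1634,  0.1477]), array([-0.0011, -0.0996]), 0.6)]
jar_orange [(array([ 0.5904, -0.4271,  0.0271]), array([ 0.0648, -0.3568]), 0.75)]
168 [494.63095238  27.80357143] [[ 0.2764 -0.0189  0.0062]
 [ 0.2965 -0.0153  0.0351]
 [ 0.3215 -0.0059  0.0367]]
617 [254.44246353 165.82333874] [[-0.0164 -0.1596  0.162 ]
 [-0.0008 -0.1536  0.1874]
 [ 0.0152 -0.1517  0.189 ]]
top [[-0.0161 -0.1596  0.1852]
 [ 0.0144 -0.1518  0.189 ]]
1033 [ 51.79864472 308.71829622] [[-0.442  -0.4724  0.022 ]
 [-0.3424 -0.4381  0.0341]
 [-0.2953 -0.4183  0.0378]]
top [[-0.0432 -0.1592  0.3536]
 [-0.0008 -0.1057  0.4069]]
```

View pics/w6.png

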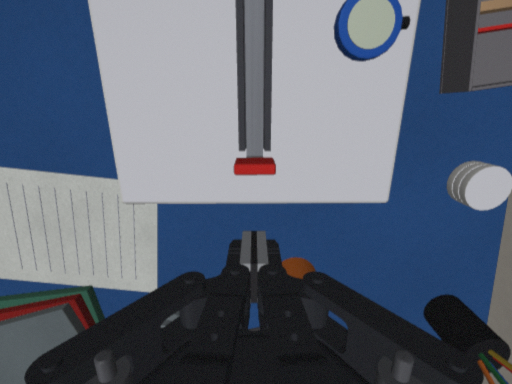

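The tab (254,166) is square ahead, with its rear face at tub y ≈ −0.160. The tool is on its centre line with about 14 mm of clearance. I'll lower and begin pushing.

>>> play_rows(
  commands=[
    {"x": 0,"y": 0,"z": 0.04,"rx": 0,"ry": 0,"rz": 0,"grip": 1},
    {"x": 0,"y": 0,"z": 0.04,"rx": 0,"ry": 0,"rz": 0,"grip": 1},
    {"x": 0,"y": 0,"z": 0.022,"rx": 0,"ry": 0,"rz": -0.004,"grip": 1},
    {"x": 0,"y": 0,"z": 0,"rx": 0,"ry": 0,"rz": 0,"grip": 1},
    {"x": 0.007,"y": 0,"z": 0,"rx": 0,"ry": 0,"rz": 0,"grip": 1},
    {"x": 0.005,"y": 0,"z": 0,"rx": 0,"ry": 0,"rz": 0,"grip": 1},
    {"x": 0.006,"y": 0,"z": 0,"rx": 0,"ry": 0,"rz": 0,"grip": 1},
    {"x": 0.006,"y": 0,"z": 0,"rx": 0,"ry": 0,"rz": 0,"grip": 1},
    {"x": 0.006,"y": 0,"z": 0,"rx": 0,"ry": 0,"rz": 0,"grip": 1},
    {"x": 0,"y": 0,"z": 0,"rx": 0,"ry": 0,"rz": 0,"grip": 1},
  ],
)

```text
time_s: 10.95
position: [0.5529, -0.2155, 0.1763]
tool_rot: [[0.13, 0.992, -0.0], [0.992, -0.13, 0.0], [0.0, -0.0, -1.0]]
ft_force: [0.3, 0.3, 0.1]
grip_width: 0.0002
```

Run:
```python
from h import *
s=st(); d=snap('wrist','w7.png'); print(w2t(s['position']))
d=snap('scene','s7.png');c=d['color']; cv2.imwrite('pics/s7c.png',cv2.resize(c[140:270,140:310],(784,600),interpolation=cv2.INTER_CUBIC))
```

```text
t 10.95 p [ 0.5529 -0.2155  0.1763] yaw 82.53 zax [-0.  0. -1.] F [0.32 0.26 0.09] w 0.0002 q [-32.7  29.3  73.6   0.   77.1 -25.2]
[-0.00067539 -0.15212578]
```

View pics/w7.png

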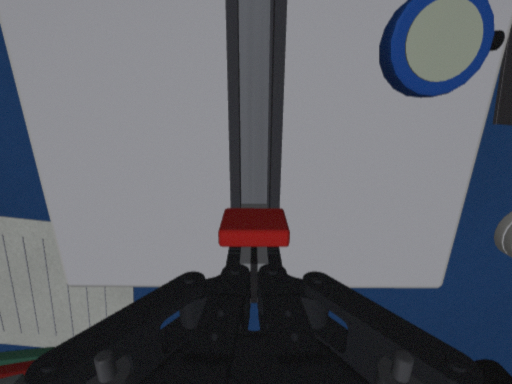

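View pics/s7c.png

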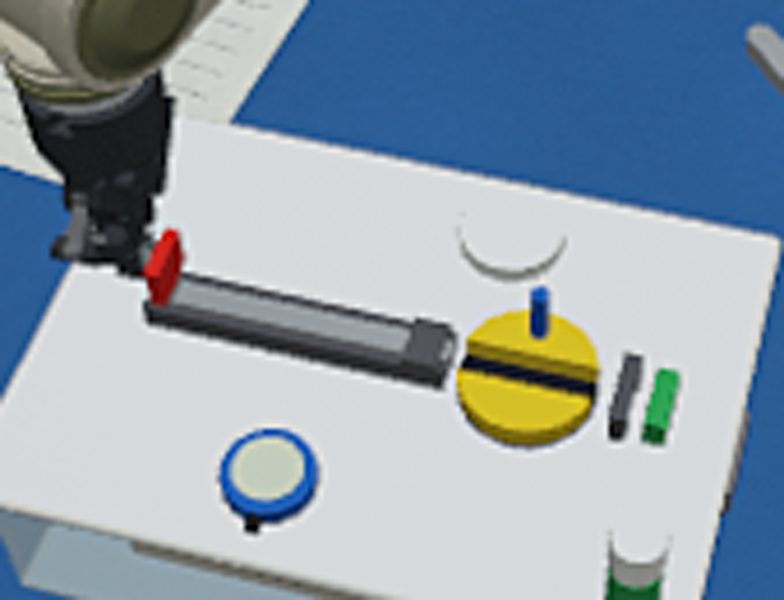

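The bar has slid ~20 mm, its nose is just emerging from the strap, and the slot looks in line with it. I'll keep pushing gently into the slot.

>>> play_rows(
  commands=[
    {"x": 0.005,"y": 0,"z": 0,"rx": 0,"ry": 0,"rz": 0,"grip": 1},
    {"x": 0.005,"y": 0,"z": 0,"rx": 0,"ry": 0,"rz": 0,"grip": 1},
    {"x": 0.005,"y": 0,"z": 0,"rx": 0,"ry": 0,"rz": 0,"grip": 1},
    {"x": 0.005,"y": 0,"z": 0,"rx": 0,"ry": 0,"rz": 0,"grip": 1},
    {"x": 0.005,"y": 0,"z": 0,"rx": 0,"ry": 0,"rz": 0,"grip": 1},
    {"x": 0.005,"y": 0,"z": 0,"rx": 0,"ry": 0,"rz": 0,"grip": 1},
    {"x": 0,"y": 0,"z": 0,"rx": 0,"ry": 0,"rz": 0,"grip": 1},
  ],
)

```text
time_s: 11.92
position: [0.5569, -0.1859, 0.1764]
tool_rot: [[0.13, 0.991, 0.0], [0.991, -0.13, 0.0], [0.0, 0.0, -1.0]]
ft_force: [0.3, -0.8, -0.2]
grip_width: 0.0003
```

Run:
```python
from h import *
s=st(); print(w2t(s['position']))
d=snap('scene','s8.png');c=d['color']; cv2.imwrite('pics/s8c.png',cv2.resize(c[140:270,140:310],(784,600),interpolation=cv2.INTER_CUBIC))
```

```text
t 11.925 p [ 0.5569 -0.1859  0.1764] yaw 82.52 zax [ 0.  0. -1.] F [ 0.25 -0.79 -0.25] w 0.0003 q [-30.   28.7  74.7   0.   76.6 -22.5]
[-0.00070327 -0.12229531]
```

View pics/s8c.png

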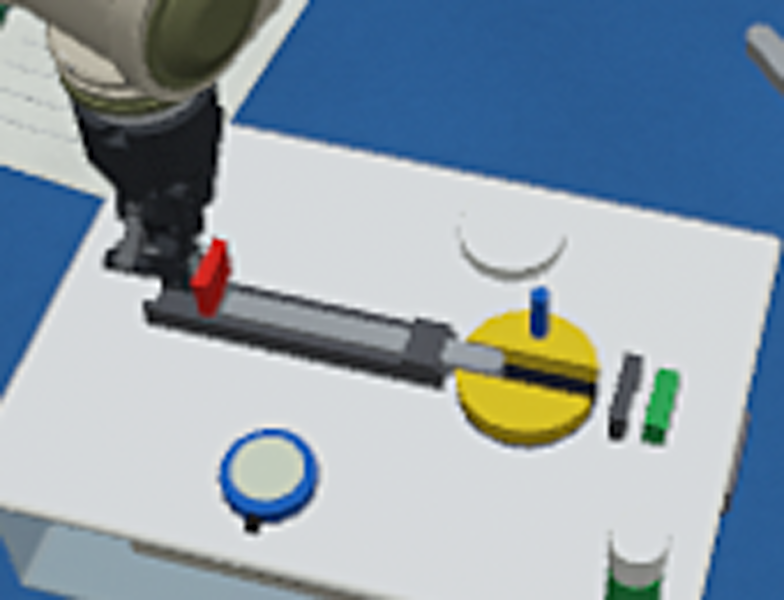

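The nose is inside the slot (scene crop ~(500,355)) and the push force is low. About 88 mm remain.

>>> play_rows(
  commands=[
    {"x": 0.007,"y": 0,"z": 0,"rx": 0,"ry": 0,"rz": 0,"grip": 1},
    {"x": 0.007,"y": 0,"z": 0,"rx": 0,"ry": 0,"rz": 0,"grip": 1},
    {"x": 0.007,"y": 0,"z": 0,"rx": 0,"ry": 0,"rz": 0,"grip": 1},
    {"x": 0.007,"y": 0,"z": 0,"rx": 0,"ry": 0,"rz": 0,"grip": 1},
    {"x": 0.007,"y": 0,"z": 0,"rx": 0,"ry": 0,"rz": 0,"grip": 1},
    {"x": 0.007,"y": 0,"z": 0,"rx": 0,"ry": 0,"rz": 0,"grip": 1},
    {"x": 0.007,"y": 0,"z": 0,"rx": 0,"ry": 0,"rz": 0,"grip": 1},
    {"x": 0.007,"y": 0,"z": 0,"rx": 0,"ry": 0,"rz": 0,"grip": 1},
    {"x": 0.007,"y": 0,"z": 0,"rx": 0,"ry": 0,"rz": 0,"grip": 1},
    {"x": 0.007,"y": 0,"z": 0,"rx": 0,"ry": 0,"rz": 0,"grip": 1},
    {"x": 0,"y": 0,"z": 0,"rx": 0,"ry": 0,"rz": 0,"grip": 1},
  ],
)

```text
time_s: 13.35
position: [0.566, -0.1163, 0.1763]
tool_rot: [[0.13, 0.992, -0.0], [0.992, -0.13, 0.0], [0.0, -0.0, -1.0]]
ft_force: [-0.8, -0.1, 0.1]
grip_width: 0.0
```

Run:
```python
from h import *
s=st(); print(w2t(s['position']))
d=snap('scene','s9.png');c=d['color']; cv2.imwrite('pics/s9c.png',cv2.resize(c[140:270,140:310],(784,600),interpolation=cv2.INTER_CUBIC))
```

```text
t 13.35 p [ 0.566  -0.1163  0.1763] yaw 82.53 zax [-0.  0. -1.] F [-0.77 -0.1   0.06] w 0.0 q [-23.4  27.8  76.3   0.   75.9 -15.9]
[-0.00101628 -0.05210609]
```

View pics/s9c.png

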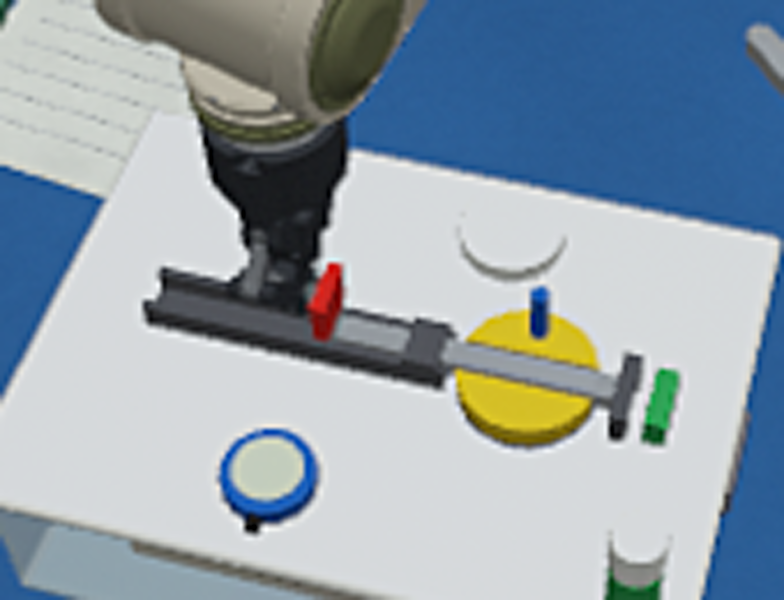

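The nose is at the keeper and straight. About 18 mm remain, so I'll take small steps and watch the force.

>>> play_rows(
  commands=[
    {"x": 0.004,"y": 0,"z": 0,"rx": 0,"ry": 0,"rz": 0,"grip": 1},
    {"x": 0.004,"y": 0,"z": 0,"rx": 0,"ry": 0,"rz": 0,"grip": 1},
    {"x": 0.004,"y": 0,"z": 0,"rx": 0,"ry": 0,"rz": 0,"grip": 1},
    {"x": 0.003,"y": 0,"z": 0,"rx": 0,"ry": 0,"rz": 0,"grip": 1},
    {"x": 0,"y": 0,"z": 0,"rx": 0,"ry": 0,"rz": 0,"grip": 1},
  ],
)

```text
time_s: 14.02
position: [0.568, -0.1018, 0.1763]
tool_rot: [[0.13, 0.991, 0.0], [0.991, -0.13, 0.0], [0.0, 0.0, -1.0]]
ft_force: [-0.8, -0.9, 0.0]
grip_width: 0.0004
```

>>> play_rows(
  commands=[
    {"x": 0.001,"y": 0,"z": 0,"rx": 0,"ry": 0,"rz": 0,"grip": 1},
    {"x": 0,"y": 0,"z": 0,"rx": 0,"ry": 0,"rz": 0,"grip": 1},
  ],
)

```text
time_s: 14.28
position: [0.5681, -0.1011, 0.1763]
tool_rot: [[0.131, 0.991, 0.0], [0.991, -0.131, 0.0], [0.0, 0.0, -1.0]]
ft_force: [0.8, 0.3, 0.3]
grip_width: -0.0002
```

>>> play_rows(
  commands=[
    {"x": 0.001,"y": 0,"z": 0,"rx": 0,"ry": 0,"rz": 0,"grip": 1},
    {"x": 0,"y": 0,"z": 0,"rx": 0,"ry": 0,"rz": 0,"grip": 1},
  ],
)

```text
time_s: 14.52
position: [0.5682, -0.1001, 0.1763]
tool_rot: [[0.131, 0.991, 0.0], [0.991, -0.131, -0.0], [-0.0, 0.0, -1.0]]
ft_force: [-0.2, -0.9, 0.3]
grip_width: -0.0005
```

>>> play_rows(
  commands=[
    {"x": 0.001,"y": 0,"z": 0,"rx": 0,"ry": 0,"rz": 0,"grip": 1},
    {"x": 0,"y": 0,"z": 0,"rx": 0,"ry": 0,"rz": 0,"grip": 1},
  ],
)

```text
time_s: 14.78
position: [0.5683, -0.099, 0.1764]
tool_rot: [[0.131, 0.991, 0.0], [0.991, -0.131, 0.0], [0.0, 0.0, -1.0]]
ft_force: [0.8, -0.3, -0.5]
grip_width: -0.0002
```

>>> play_rows(
  commands=[
    {"x": 0.001,"y": 0,"z": 0,"rx": 0,"ry": 0,"rz": 0,"grip": 1},
    {"x": 0,"y": 0,"z": 0,"rx": 0,"ry": 0,"rz": 0,"grip": 1},
  ],
)

```text
time_s: 15.02
position: [0.5685, -0.0988, 0.1764]
tool_rot: [[0.131, 0.991, 0.0], [0.991, -0.131, -0.001], [-0.001, 0.0, -1.0]]
ft_force: [-0.8, -5.4, -0.0]
grip_width: -0.0003
```

>>> play_rows(
  commands=[
    {"x": 0.001,"y": 0,"z": 0,"rx": 0,"ry": 0,"rz": 0,"grip": 1},
    {"x": 0,"y": 0,"z": 0,"rx": 0,"ry": 0,"rz": 0,"grip": 1},
  ],
)

```text
time_s: 15.28
position: [0.5687, -0.0987, 0.1766]
tool_rot: [[0.131, 0.991, 0.001], [0.991, -0.131, -0.003], [-0.003, 0.001, -1.0]]
ft_force: [-1.8, -8.7, 1.6]
grip_width: 0.0003
```

Run:
```python
from h import *
s=st(); print(w2t(s['position']))
d=snap('wrist','w10.png')
d=snap('scene','s10.png');c=d['color']; cv2.imwrite('pics/s10c.png',cv2.resize(c[190:250,210:300],(798,532),interpolation=cv2.INTER_CUBIC))
```

```text
t 15.275 p [ 0.5687 -0.0987  0.1766] yaw 82.46 zax [ 0.001 -0.003 -1.   ] F [-1.76 -8.73  1.58] w 0.0003 q [-21.5  27.7  76.4  -0.2  75.8 -13.9]
[-0.00071779 -0.03429096]
```

View pics/s10c.png

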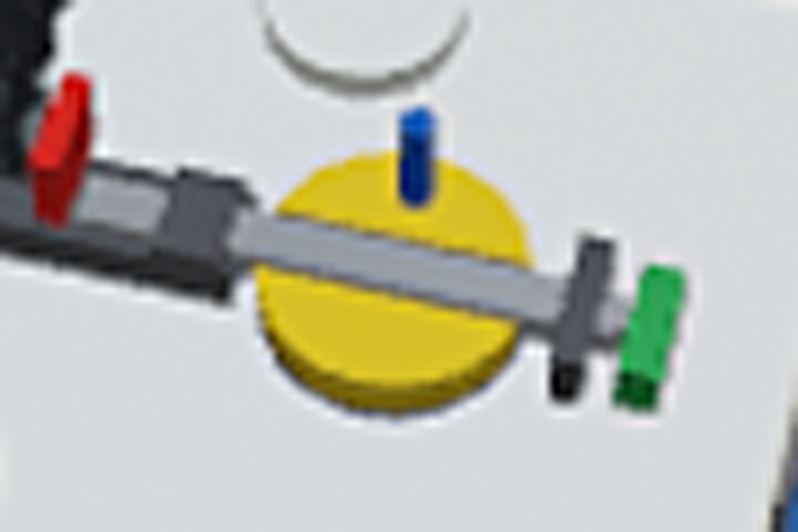

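View pics/w10.png

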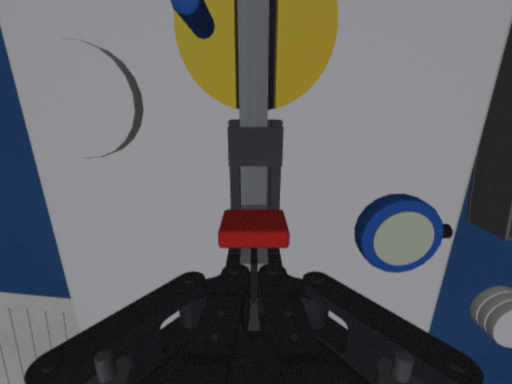

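Motion stopped dead at tub y −0.0343 (predicted −0.034), the force rose to about 9 N, and the nose meets the green stop under the keeper. Now I'll retreat straight back, then up and away.

>>> play_rows(
  commands=[
    {"x": -0.004,"y": 0,"z": 0,"rx": 0,"ry": 0,"rz": 0,"grip": 1},
    {"x": -0.02,"y": 0,"z": 0,"rx": 0,"ry": 0,"rz": 0,"grip": 1},
    {"x": 0,"y": 0,"z": -0.04,"rx": 0,"ry": 0,"rz": 0,"grip": 1},
    {"x": 0,"y": 0,"z": -0.05,"rx": 0,"ry": 0,"rz": 0,"grip": 1},
    {"x": 0,"y": 0,"z": -0.03,"rx": 0,"ry": 0,"rz": 0,"grip": 1},
    {"x": -0.03,"y": 0,"z": 0,"rx": 0,"ry": 0,"rz": 0,"grip": 1},
    {"x": 0,"y": 0,"z": 0,"rx": 0,"ry": 0,"rz": 0,"grip": 1},
    {"x": 0,"y": 0,"z": 0,"rx": 0,"ry": 0,"rz": 0,"grip": 1},
  ],
)

```text
time_s: 16.38
position: [0.5614, -0.1508, 0.2959]
tool_rot: [[0.131, 0.991, -0.001], [0.991, -0.131, 0.001], [0.001, -0.001, -1.0]]
ft_force: [-0.6, -0.2, 0.2]
grip_width: 0.0005
```

Run:
```python
from h import *
s=st(); d=snap('wrist','w11.png'); 
for t in ['tab','stop']: print(t,[(np.round(w2t(x['point']),4),round(x['conf'],2)) for x in finder.boxes_of('wrist',t)][:3])
c=d['color']; cv2.imwrite('pics/w11c.png',cv2.resize(c[0:200,150:400],(775,600),interpolation=cv2.INTER_CUBIC))
hsv=cv2.cvtColor(c,cv2.COLOR_BGR2HSV)
m=((hsv[...,0]<8)|(hsv[...,0]>174))&(hsv[...,1]>130)
t=np.array([[*w2t(p),p[2]] for p in (px2w(d,u,v) for v,u in np.argwhere(m))]); t=t[(t[:,2]>.15)&(t[:,2]<.2)&(abs(t[:,0])<.03)]
print(np.round(np.percentile(t,[3,50,97],axis=0),4))
snap('scene','s11.png')
```

```text
t 16.375 p [ 0.5614 -0.1508  0.2959] yaw 82.47 zax [-0.001  0.001 -1.   ] F [-0.6  -0.17  0.25] w 0.0005 q [-26.7  23.4  63.4   0.   93.2 -19.2]
tab [(array([-0.0054,  0.0339]), 0.93)]
stop [(array([ 0.0048, -0.0289]), 0.68)]
[[-0.0178 -0.0222  0.1863]
 [-0.0014 -0.0171  0.1881]
 [ 0.0142 -0.013   0.1895]]
```

View pics/w11c.png

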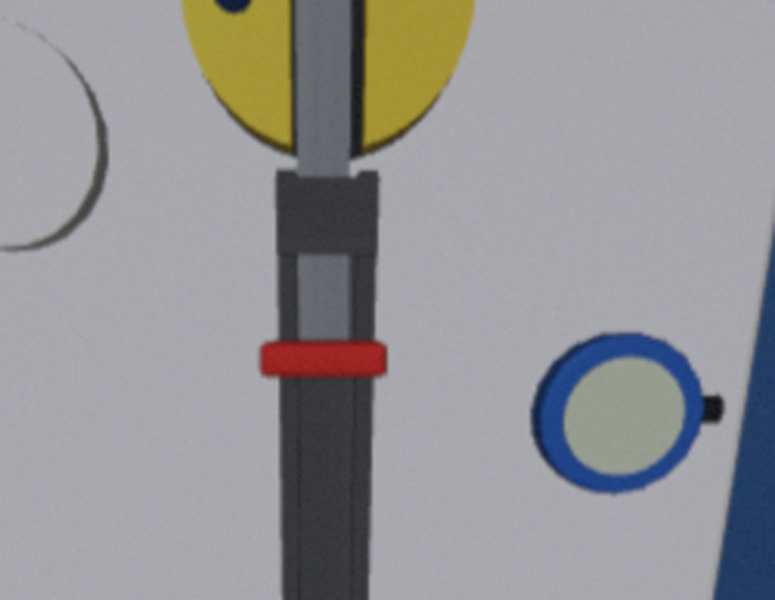

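View pics/s11.png

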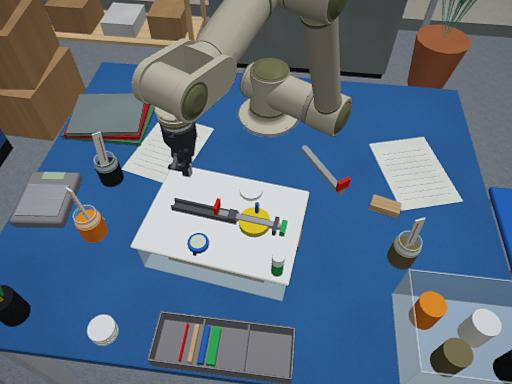

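The tab's rear face measures tub y ≈ −0.022 (home −0.023). The bar runs through the slot and keeper to the stop, the hand is clear and everything else is in place. Handing in.

```bash
python3 -c "
from rig import order
print(order.close_job())"
```

```text
the job is handed in; nothing more can be done
None
```

The lid is locked and the job handed in at about 16.5 s on the robot clock; handing in reported no verdict. With shut fingertips I pushed the blue post from q ≈ 1.21 to about 0.03 rad. I then pushed the red tab straight in +y until the bar's nose came up against the green stop.

- **Home position:** the bar stopped with the fingertip centre at tub y −34.3 mm, against a predicted −34 mm, and the force rose to about 9 N. After I backed off, the tab's rear face measured tub y −22 mm, against −23 mm at home, which is within camera error.
- **Surroundings:** the last pictures show the bar through the slot and the keeper, up to the stop. The loose things look unmoved, and the hand is clear with no contact force.
- **Disagreements:**
  - My first slot-angle fit midway read 0.48 rad. The slot edges and post top gave 0.57–0.59, and I used those.
  - In the last picture the tab and stop networks gave points up to 6 cm off, so I used the colour and depth measurement instead.
  - My first two move calls were refused for missing keys and moved nothing.

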